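Sweep offcuts off the lathe bed with the bench brush

ROBOT

A 6-joint arm with a two-finger parallel gripper is mounted at the origin on the work surface. World frame = base frame: x ahead of the robot, y to its left, z up, the work surface at z = 0. Lengths are in m, angles in rad, forces in N, time in s.
With the tool pointing down it reaches from about 0.375 to 0.975 m from the base axis. Payload 3.8 kg.
Tool frame: the origin (TCP) lies on the centre line of the jaws, within the pads' length; the fingertips stand 14 mm ahead of it and the grasp point (between the pads) lies 5 mm behind it (bot.finger_overhang is the distance from the TCP to the fingertips, in m); y points along the fingers, x is the direction in which the jaws open and shut, and the axes are right-handed (so a half turn about y gives the same grasp; the last joint's range is limited). The gripper opens to 85 mm and grips with 20 to 120 N. Pads are 22 mm wide; open, the fingers measure 114 mm over their backs; the gripper's body (76 mm by 85 mm) begins 54 mm behind the grasp point. The pads swing forward as they close: fully open they stand 13 mm farther back than shut.
Start: joints at [-1.3, 0.264, 1.604, -0, 1.274, -0.037], TCP at [0.204, -0.643, 0.245] pointing down, gripper open.
Joint ranges: [-2.63, 2.63], [-0.94, 2.18], [0.31, 2.57], [-1.31, 4.45], [0, 2.66], [-2.55, 2.55]. Speed limits (rad/s): [2.57, 2.57, 3.14, 3.14, 3.14, 3.14].

INTERFACE

Orientations are given as a rotation vector (axis times angle).
In Python, from workcell import readout, read_camera, bot, spotter gives the robot as it stands.
- The arm moves only by the tool jog_arm, never from a script. Its argument "increments" is a list of rows, each a list of 7 numbers: the shift along the tool's x, y, z in m, then the turn, a rotation vector about the tool's x, y, z in rad, then the opening, from 0 (shut) to 1 (fully open). A call has 1 to 10 rows; each row shifts and turns the pose as measured when the row begins, along the tool's axes as they then stand; what a row does not reach is not made up. A row lasts 1/8 s, in which the tool goes at most 62.5 mm and 10.7 degrees, less where a joint would pass 70% of its speed; a pose out of reach is approached as far as the arm can. A call with a gripper value outside its range is refused whole. The fingers move at their own pace and stop on an object; "force" is the grip in N (left out, the last holds). Time passes only in rows, so rows that do not move let the fingers close. It gives the time, the measured TCP pose, the force and the opening at its end, in the units of the state.
- readout.read_state(): the state, without advancing time (a new reading comes with each control period).
- read_camera(name): name is "scene" or "side" or "wrist"; returns a dict with "img" (420x560x3 uint8, blue, green, red), "range_z" (420x560 float32, m along the optical axis (not along the pixel's ray), 0 where there is no reading), "fx", "fy", "cx", "cy" (pixels), "world_from_camera" (4x4, takes a point from camera to world coordinates). Camera axes: x right, y down, z forward; pixel columns grow to the right and rows downward; lengths in m; the calibration is good to about 2 mm. A picture is of the moment at which its call begins.
- bot.finish_job(): hands the job in, once; it reports no verdict.
Trained networks look in a picture, given as the dict that the camera call returned (one of the last four; its "shot" number tells which), for a name from the list of things; names that differ only in an ending like _2 or _b are one class to them, and where a whole thing is asked for, a point or a joint stands for the part that bears it (a point fixed in the world has none). Each returns a list of dicts, best first, with "p" (0 to 1); they miss things now and then, are a little off and sometimes report something else, mostly with a low value. They report only what shows in the picture. A call takes as long as a camera call. They do not tell look-alikes from the thing itself.
- spotter.masks_of(picture, thing): "mask" (420x560 bool, what is visible of it) and "location" ([column, row] in pixels, amid what is visible of it).
- spotter.spot_point(picture, thing): "location" ([column, row] in pixels: a listed point, or the origin of a listed thing).
The state is a dict: "time": time; "q": joint angles; "joint_vel": joint speeds; "joint_torque": joint torques, N m; "tool_pos": TCP position; "tcp_rot": TCP orientation; "wrist_force": force on the tool from outside, world axes, zero at the start; "torque": the same for the moment, N m; "width": opening from 0.0 (shut) to 1.0 (fully open).
Only numpy, scipy, OpenCV 4.12 (cv2) and the standard library are available. Lean on these libraries where they do the work, as an engineer would, in place of code of your own. Each camera call takes 0.05 s, during which the arm holds its last target. There are 200 camera calls.

TASK

Draw the bench brush out from under the plywood riser, set it down on the open bench well clear of the riser, bristles down, and let go; then take it again by its handle. Reaching in under the tool rest with the brush, sweep the three wooden offcuts along the lathe bed and off its end into the steel bin, without touching the offcuts with the gripper. Then lay the brush on the bench top, bristles down, leaving the wrench, the tin, the hammer and the sanding block where they are.

Things in the scene. Friction and masses are not known exactly. Their poses are not given: they have to be found in the camera images.
- brush: Wooden bench brush, black bristles, 222 mm long. Origin at bristle-tip level under the head's middle; +x handle to head, +z up. Head x -60 to 60, bristles 38 wide (y), z 0 to 42, wooden block on top 40 wide, z 40 to 62 mm. Handle x -162 to -60, 24 wide, z 40 to 62 mm. 160 g, balances within the head: stands on its bristles, handle in the air. Starts with its handle under the riser, head outside.
- brush_grip (a point): Middle of the brush's handle, at (-110, 0, 51) mm in the brush's frame; same axes.
- riser: Fixed low plywood riser (a small shelf) on the bench, 130 mm deep (x), 180 mm wide (y), 84 mm high, roof 12 mm thick, side walls 14 mm, closed back; open mouth towards its -x side. Origin on the bench under its middle; the mouth is at x = -65 mm. The brush comes out along the riser's -x.
- bed: Fixed grey lathe bed, flat top 120 mm above the bench, 140 mm wide (x -70 to 70 mm), from its tail end at y = 0 along its -y for 1.2 m to the headstock. Origin on the bench under the middle of its tail end.
- rest_bar (a point): Steel tool rest fixed on the bed. Point: middle of the underside of its level bar, 115 mm above the bed top at (0, -250) mm in the bed's frame, axes as the bed's. Bar 18 mm wide (x), 20 mm high, 380 mm long (bed y -440 to -60 mm), over the middle of the bed; its foot (100 mm wide) and post stand on the bed at bed y -440 to -370 mm.
- bed_end (a point): Middle of the tail-end edge of the bed's flat top, where the offcuts go over; axes as the bed's (+y out over the bin).
- bin: Fixed open steel bin right against the bed's tail end, 200 mm (x) by 220 mm (y) and 85 mm high, walls 4 mm; its rim is 35 mm below the bed top. Origin on the bench under its middle; axes as the bed's.
- scrap_block: Offcut: light wooden block 70 x 34 x 30 mm (x, y, z), about 45 g, flat on the bed. Origin in its middle.
- scrap_disc: Offcut: wooden disc 60 mm in diameter, 28 mm thick, about 50 g, flat on the bed. Origin in its middle.
- scrap_wedge: Offcut: dark stepped wooden block 66 mm long (x), 36 mm wide at one half and 30 mm at the other, 36 mm high, about 50 g, on the bed. Origin in its middle.
- wrench: Bystander: steel wrench 170 mm long lying on the bench in front of the bed; origin under its middle.
- tin: Bystander: steel tin 80 mm in diameter, 60 mm high, in front of the bed; origin under its middle.
- mallet: Bystander: hammer 200 mm long lying at the back left; origin under its middle.
- sanding_block: Bystander: cork sanding block 110 x 60 x 35 mm beside the riser; origin under its middle.
There are look-alikes about, which are no part of the job. What is shaped like the scrap_disc but blue or red is not meant.

How it is judged:
On the way, in this order (a step that is already met when the one before it is completed fails the run):
1. the brush stands on the bench, bristles down, clear of the riser (middle of its handle over 130 mm from the riser's middle), and is let go (height (world z) of brush below 0.015 m and angle between brush's own z axis and vertical below 0.15 rad and linear speed of brush below 0.02 m/s and horizontal distance between brush_grip and riser above 0.13 m and contact force between the fingers and brush below 0.05 N), for 0.2 s.
2. the brush is taken up by its handle (gripper within 60 mm of the handle's middle), 40 mm off the bench or more (distance between the grasp point and brush_grip below 0.06 m and contact force between the fingers and brush above 0.5 N and height (world z) of brush above 0.04 m), for 0.2 s.
3. all three offcuts are in the bin while the brush is still held by its handle (x of scrap_block in the frame of bin between -0.097 and 0.097 m and y of scrap_block in the frame of bin between -0.108 and 0.108 m and z of each of scrap_block, scrap_disc, scrap_wedge in the frame of bin below 0.095 m and x of scrap_disc in the frame of bin between -0.097 and 0.097 m and y of scrap_disc in the frame of bin between -0.108 and 0.108 m and x of scrap_wedge in the frame of bin between -0.097 and 0.097 m and y of scrap_wedge in the frame of bin between -0.108 and 0.108 m and distance between the grasp point and brush_grip below 0.06 m and contact force between the fingers and brush above 0.5 N), for 0.2 s.
At the end, for the whole second after the job is handed in: All three offcuts rest inside the bin (middles within its walls, at most 95 mm above the bench); the brush stands still, released, bristles down on the bench top: bristle level within 15 mm of it, tilt under 0.15 rad, middle of the handle over 130 mm from the riser's middle (x of scrap_block in the frame of bin between -0.097 and 0.097 m and y of scrap_block in the frame of bin between -0.108 and 0.108 m and z of each of scrap_block, scrap_disc, scrap_wedge in the frame of bin below 0.095 m and x of scrap_disc in the frame of bin between -0.097 and 0.097 m and y of scrap_disc in the frame of bin between -0.108 and 0.108 m and x of scrap_wedge in the frame of bin between -0.097 and 0.097 m and y of scrap_wedge in the frame of bin between -0.108 and 0.108 m and height (world z) of brush below 0.015 m and angle between brush's own z axis and vertical below 0.15 rad and linear speed of brush below 0.02 m/s and horizontal distance between brush_grip and riser above 0.13 m and linear speed of each of scrap_block, scrap_disc, scrap_wedge below 0.03 m/s); the robot touches nothing.
It fails at once if the gripper touches an offcut (over 1 N) (contact force between the fingers and scrap_block above 1 N or contact force between the fingers and scrap_disc above 1 N or contact force between the fingers and scrap_wedge above 1 N).
It fails at once if the wrench, tin, hammer or sanding block is moved by more than 30 mm (distance of any of wrench, tin, mallet, sanding_block from where it was at the start of the episode above 0.03 m).
It also fails if it takes over 70 s, if anything falls off the work surface, if the arm or the gripper's body presses on something with over 40 N, if the wrist force passes 120 N, or if a joint passes its speed limit or range.

## Working session

There is one attempt and no reset: what is moved stays moved. The work goes in short steps, Python scripts to look and compute and a tool call to move; the robot and the scene stay as the last step left them, time stands still between calls to the robot, and variables do not carry over. Pictures are saved under pics/ and viewed, about 8 in all and at most 12, crops included, and the job is handed in when it is done.

Besides the shell and the picture viewer there is one more tool, called as a command line: name --pt "numbers of a row" for each row, then --argument value for the rest. jog_arm: Moves the arm, as the interface text tells. Its arguments: {"type":"object","properties":{"increments":{"type":"array"},"force":{"type":"number"}},"required":["increments"]}

```bash
mkdir -p pics; ls; cat > h.py <<'E'
import numpy as np, cv2
from workcell import readout, read_camera, bot, spotter
def px(p,u,v,z=None):
    u=int(round(u));v=int(round(v))
    d=p["range_z"][v,u] if z is None else None
    r=np.array([(u-p["cx"])/p["fx"],(v-p["cy"])/p["fy"],1.])
    T=np.array(p["world_from_camera"])
    if z is None: return T[:3,:3]@(r*d)+T[:3,3]
    w=T[:3,:3]@r; return T[:3,3]+w*(z-T[2,3])/w[2]
def cloud(p,m):
    v,u=np.nonzero(m&(p["range_z"]>0)); d=p["range_z"][v,u]
    c=np.stack([(u-p["cx"])/p["fx"]*d,(v-p["cy"])/p["fy"]*d,d],1)
    T=np.array(p["world_from_camera"]); return c@T[:3,:3].T+T[:3,3]
E
python3 - <<'E'
from h import *
np.set_printoptions(precision=3,suppress=True)
for n in("scene","side"):
    p=read_camera(n); cv2.imwrite(f"pics/{n}0.png",p["img"])
    print(n,np.array(p["world_from_camera"])[:3,3])
    for t in "brush riser bed bin scrap_block scrap_disc scrap_wedge wrench tin mallet sanding_block rest_bar".split():
        for r in spotter.masks_of(p,t)[:3]:
            c=cloud(p,r["mask"]); 
            if len(c)==0: continue
            print(t,round(r["p"],2),np.round(r["location"]),len(c),np.median(c,0),np.percentile(c,2,0),np.percentile(c,98,0))
    for t in "brush brush_grip riser bed_end rest_bar bin".split():
        for r in spotter.spot_point(p,t)[:2]: print("pt",t,round(r["p"],2),np.round(r["location"]))
print(readout.read_state())
E
```

```text
pics
scene [1.215 0.1   0.892]
brush 0.77 [385. 199.] 893 [0.387 0.335 0.054] [0.352 0.28  0.003] [0.414 0.393 0.064]
riser 0.6 [430. 217.] 3186 [0.484 0.447 0.083] [0.357 0.372 0.006] [0.544 0.526 0.087]
bin 0.64 [330. 268.] 7273 [0.624 0.175 0.007] [0.538 0.063 0.001] [0.738 0.276 0.085]
scrap_block 0.97 [208. 227.] 453 [ 0.637 -0.135  0.149] [ 0.594 -0.156  0.121] [ 0.664 -0.118  0.152]
scrap_block 0.72 [153. 235.] 15508 [ 0.658 -0.266  0.12 ] [ 0.565 -0.675  0.02 ] [0.715 0.043 0.255]
scrap_disc 0.91 [230. 242.] 538 [ 0.666 -0.071  0.147] [ 0.629 -0.099  0.121] [ 0.687 -0.045  0.15 ]
scrap_disc 0.47 [214. 212.] 103 [ 0.475 -0.169  0.027] [ 0.436 -0.197 -0.001] [ 0.565 -0.143  0.12 ]
scrap_wedge 0.72 [263. 235.] 431 [ 0.641 -0.004  0.154] [ 0.601 -0.021  0.123] [0.665 0.012 0.158]
wrench 0.6 [403. 323.] 1149 [0.77  0.354 0.024] [0.621 0.297 0.004] [0.814 0.381 0.028]
tin 0.81 [146. 190.] 358 [ 0.431 -0.383  0.058] [ 0.399 -0.422  0.006] [ 0.47  -0.354  0.063]
tin 0.62 [209. 230.] 397 [ 0.641 -0.134  0.149] [ 0.599 -0.151  0.123] [ 0.664 -0.118  0.152]
mallet 0.79 [404. 322.] 1232 
[... 2299 characters left out ...]
5  -0.003] [0.681 0.553 0.04 ]
rest_bar 0.91 [379. 324.] 12137 [ 0.605 -0.417  0.119] [ 0.55  -0.724  0.021] [0.685 0.015 0.254]
pt brush_grip 0.84 [206. 167.]
pt riser 0.55 [211. 170.]
pt bed_end 0.58 [305. 200.]
pt rest_bar 0.89 [345. 234.]
pt bin 0.71 [289. 203.]
{'time': 1.9, 'q': array([-1.3  ,  0.264,  1.604,  0.   ,  1.274, -0.037]), 'joint_vel': array([-0.   ,  0.002, -0.   , -0.   , -0.   ,  0.   ]), 'joint_torque': array([ -0.   , -51.505, -36.771,  -0.   ,   0.001,   0.   ]), 'tool_pos': array([ 0.204, -0.643,  0.245]), 'tcp_rot': array([-1.339,  0.98 , -0.98 ]), 'wrist_force': array([-0.851,  0.376,  0.242]), 'torque': array([-0.015, -0.   , -0.012]), 'width': 0.9978486117061676}
```

View picture.

```bash
python3 - <<'E'
import cv2
a=cv2.imread("pics/scene0.png");b=cv2.imread("pics/side0.png")
a=cv2.resize(a[150:370,60:530],None,fx=1.7,fy=1.7,interpolation=3)
cv2.imwrite("pics/a.png",a)
cv2.imwrite("pics/b.png",cv2.resize(b[120:400,150:450],None,fx=2,fy=2,interpolation=3))
E
```

```text
(no output)
```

View pics/a.png

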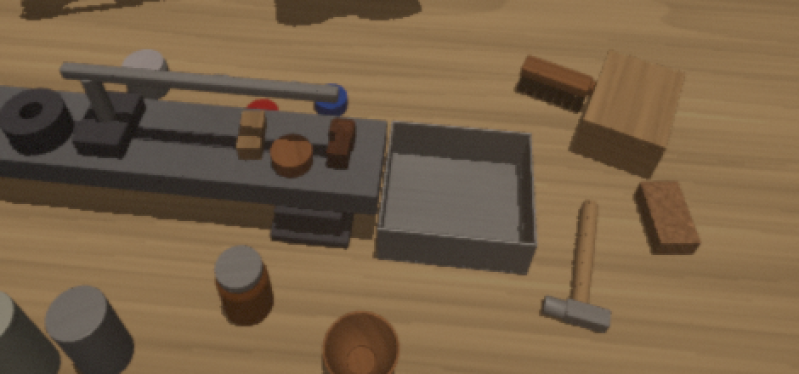

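View pics/b.png

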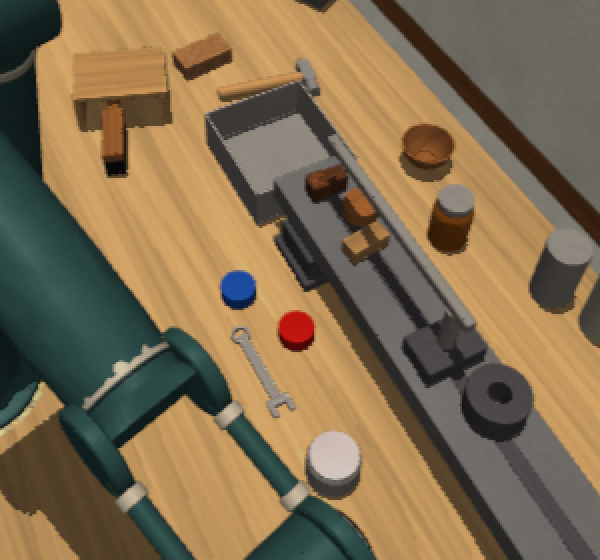

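```bash
cat >> h.py <<'E'
from scipy.spatial.transform import Rotation as Ro
np.set_printoptions(precision=4,suppress=True)
def rect(c):
    return cv2.minAreaRect((c[:,:2]*1000).astype(np.float32))
def tool():
    s=readout.read_state(); R=Ro.from_rotvec(s["tcp_rot"]).as_matrix()
    return s,R
def to(target,jaw=None):
    """print remaining shift in tool axes and turn about tool axes to a tool-down pose with jaw direction (deg in world)"""
    s,R=tool(); d=R.T@(np.array(target)-s["tool_pos"])
    print("t",round(s["time"],2),"pos",s["tool_pos"],"q",s["q"],"w",round(s["width"],3),"F",s["wrist_force"]); print("R cols x,y,z",R.T.tolist() if 0 else R[:,0],R[:,1],R[:,2])
    print("shift",d)
    if jaw is not None:
        for j in (jaw,jaw+180):
            a=np.deg2rad(j); x=np.array([np.cos(a),np.sin(a),0]); y=np.array([0,0,-1.]); Rt=np.stack([x,y,np.cross(x,y)],1)
            print("jaw",j,"turn",Ro.from_matrix(R.T@Rt).as_rotvec())
E
python3 - <<'E'
from h import *
p=read_camera("scene")
def m(t): return cloud(p,spotter.masks_of(p,t)[0]["mask"])
c=m("brush"); c=c[(c[:,2]>.05)&(c[:,2]<.07)]; print("brush",rect(c),c.mean(0),cv2.boxPoints(rect(c)))
c=m("riser"); c=c[(c[:,2]>.076)&(c[:,2]<.092)]; print("riser",rect(c))
full=cloud(p,np.ones((420,560),bool))
c=m("bin"); c=c[(c[:,2]>.078)]; print("bin",rect(c))
c=full[(abs(full[:,2]-.12)<.004)&(abs(full[:,0]-.63)<.12)&(full[:,1]<.08)&(full[:,1]>-.35)]; 
print("bed",rect(c),cv2.boxPoints(rect(c)))
c=full[(abs(full[:,2]-.255)<.006)&(abs(full[:,0]-.63)<.12)&(full[:,1]<.08)&(full[:,1]>-.45)]; print("bar",rect(c),cv2.boxPoints(rect(c)))
for t,z in(("scrap_block",.142),("scrap_disc",.14),("scrap_wedge",.143)):
    c=m(t); c=c[(c[:,2]>z)&(c[:,2]<.165)]; print(t,rect(c))
to([.38,.33,.2],0)
E
```

```text
brush ((380.1448059082031, 341.4805603027344), (125.8289794921875, 42.12041091918945), 68.1565933227539) [0.3835 0.3402 0.0602] [[337.188  290.919 ]
 [376.2843 275.2472]
 [423.1017 392.0421]
 [384.0053 407.714 ]]
riser ((440.2904052734375, 456.18212890625), (129.41912841796875, 183.96353149414062), 69.35569763183594)
bin ((637.68115234375, 168.75469970703125), (220.2669219970703, 203.22532653808594), 88.99175262451172)
bed ((632.00537109375, -147.2152557373047), (404.08251953125, 142.9208221435547), 89.11539459228516) [[ 557.4342 -348.1292]
 [ 700.338  -350.3357]
 [ 706.5765   53.6987]
 [ 563.6727   55.9052]]
bar ((631.453857421875, -194.19268798828125), (378.18511962890625, 21.172922134399414), 89.04483032226562) [[ 617.7167 -383.0825]
 [ 638.8867 -383.4355]
 [ 645.191    -5.3029]
 [ 624.0211   -4.9499]]
scrap_block ((628.32470703125, -137.3048095703125), (70.35694885253906, 34.04177474975586), 5.951605319976807)
scrap_disc ((658.9898071289062, -71.94058227539062), (57.865421295166016, 57.43148422241211), 58.33492660522461)
scrap_wedge ((631.9959716796875, -6.619474411010742), (35.881168365478516, 68.4336929321289), 86.50749206542969)
t 2.25 pos [ 0.2045 -0.6433  0.2453] q [-1.2999  0.2639  1.604   0.      1.2737 -0.0369] w 0.993 F [-0.2562  0.0085  0.2299]
R cols x,y,z [ 0.303 -0.953  0.   ] [ 0. -0. -1.] [0.953 0.303 0.   ]
shift [-0.8744  0.0453  0.4621]
jaw 0 turn [-0.    -1.263  0.   ]
jaw 180 turn [-0.      1.8786 -0.    ]
```

```bash
cat >> h.py <<'E'
def rows(wps,g,vmax=.06,tmax=.18):
    """wps: list of (x,y,z,jawdeg[,vmax]); prints rows in tool axes from the present pose"""
    s,R=tool(); P=s["tool_pos"].copy()
    print("t",round(s["time"],2),"pos",P,"jaw",round(np.degrees(np.arctan2(R[1,0],R[0,0])),1),"down",R[:,1],"q",s["q"],"w",round(s["width"],3),"F",s["wrist_force"])
    for w in wps:
        v=w[4] if len(w)>4 else vmax
        a=np.deg2rad(w[3]); x=np.array([np.cos(a),np.sin(a),0]); y=np.array([0,0,-1.]); Rt=np.stack([x,y,np.cross(x,y)],1)
        rv=Ro.from_matrix(R.T@Rt).as_rotvec(); d=np.array(w[:3])-P
        n=max(1,int(np.ceil(max(np.linalg.norm(d)/v,np.linalg.norm(rv)/tmax)-.05)))
        print("# to",w)
        for i in range(n):
            print("["+",".join(f"{k:.4g}" for k in list(np.round(R.T@(d/n),4)+0.)+list(np.round(rv/n,3)+0.)+[g])+"],")
            R=R@Ro.from_rotvec(rv/n).as_matrix()
        R=Rt; P=np.array(w[:3])
E
python3 -c "
from h import *
rows([(.44,-.1,.3,-50),(.379,.339,.2,-21.8)],1)"
```

```text
t 2.25 pos [ 0.2045 -0.6433  0.2453] jaw -72.4 down [ 0. -0. -1.] q [-1.2999  0.2639  1.604   0.      1.2737 -0.0369] w 0.993 F [-0.2562  0.0085  0.2299]
# to (0.44, -0.1, 0.3, -50)
[-0.0446,-0.0055,0.0389,0,-0.039,0,1],
[-0.0431,-0.0055,0.0406,0,-0.039,0,1],
[-0.0415,-0.0055,0.0423,0,-0.039,0,1],
[-0.0398,-0.0055,0.0438,0,-0.039,0,1],
[-0.038,-0.0055,0.0454,0,-0.039,0,1],
[-0.0362,-0.0055,0.0468,0,-0.039,0,1],
[-0.0344,-0.0055,0.0482,0,-0.039,0,1],
[-0.0325,-0.0055,0.0495,0,-0.039,0,1],
[-0.0305,-0.0055,0.0507,0,-0.039,0,1],
[-0.0285,-0.0055,0.0519,0,-0.039,0,1],
# to (0.379, 0.339, 0.2, -21.8)
[-0.0469,0.0125,0.0294,0,-0.062,0,1],
[-0.045,0.0125,0.0323,0,-0.062,0,1],
[-0.043,0.0125,0.035,0,-0.062,0,1],
[-0.0407,0.0125,0.0375,0,-0.062,0,1],
[-0.0384,0.0125,0.04,0,-0.062,0,1],
[-0.0358,0.0125,0.0423,0,-0.062,0,1],
[-0.0332,0.0125,0.0444,0,-0.062,0,1],
[-0.0304,0.0125,0.0463,0,-0.062,0,1],
```

jog_arm --pt "-0.0446 -0.0055 0.0389 0 -0.039 0 1" --pt "-0.043 -0.0055 0.0406 0 -0.039 0 1" --pt "-0.0415 -0.0055 0.0423 0 -0.039 0 1" --pt "-0.04 -0.0055 0.044 0 -0.039 0 1" --pt "-0.038 -0.0055 0.0454 0 -0.039 0 1" --pt "-0.036 -0.0055 0.047 0 -0.039 0 1" --pt "-0.0344 -0.0055 0.048 0 -0.039 0 1" --pt "-0.0325 -0.0055 0.0495 0 -0.039 0 1" --pt "-0.0305 -0.0055 0.0507 0 -0.039 0 1" --pt "-0.0285 -0.0055 0.052 0 -0.039 0 1"

```text
time: 3.5
tool_pos: [0.4437, -0.0873, 0.3027]
tcp_rot: [-1.461, 0.672, -0.686]
wrist_force: [1.2, -0.6, -0.1]
width: 1.001
```

jog_arm --pt "-0.047 0.0125 0.0294 0 -0.062 0 1" --pt "-0.045 0.0125 0.0323 0 -0.062 0 1" --pt "-0.043 0.0125 0.035 0 -0.062 0 1" --pt "-0.041 0.0125 0.0375 0 -0.062 0 1" --pt "-0.038 0.0125 0.04 0 -0.062 0 1" --pt "-0.036 0.0125 0.042 0 -0.062 0 1" --pt "-0.033 0.0125 0.0444 0 -0.062 0 1" --pt "-0.03 0.0125 0.0463 0 -0.062 0 1"

```text
time: 4.5
tool_pos: [0.3791, 0.3656, 0.2036]
tcp_rot: [-1.548, 0.26, -0.297]
wrist_force: [1.7, -0.4, -0.2]
width: 0.999
```

```bash
python3 -c "
from h import *
p=read_camera('wrist')
cv2.imwrite('pics/w1.png',p['img'])
c=cloud(p,np.ones((420,560),bool)); 
for r in spotter.masks_of(p,'brush')[:1]:
  c=cloud(p,r['mask']); c=c[(c[:,2]>.05)&(c[:,2]<.072)]; print(len(c),rect(c))
rows([(.379,.339,.11,-21.8),(.379,.339,.046,-21.8,.03)],1)"
```

```text
4911 ((377.42755126953125, 340.0372314453125), (123.87914276123047, 40.100120544433594), 68.05624389648438)
t 4.6 pos [0.3778 0.3677 0.2022] jaw -20.2 down [ 0.0206  0.0002 -0.9998] q [ 0.7332  0.0065  1.9762 -0.015   1.1435  1.0913] w 1.001 F [ 0.5335 -0.6653 -0.9299]
# to (0.379, 0.339, 0.11, -21.8)
[0.0046,0.0461,-0.0136,-0.004,0.014,0.01,1],
[0.0053,0.0461,-0.0133,-0.004,0.014,0.01,1],
# to (0.379, 0.339, 0.046, -21.8, 0.03)
[0,0.0213,0,0,0,0,1],
[0,0.0213,0,0,0,0,1],
[0,0.0213,0,0,0,0,1],
```

jog_arm --pt "0.005 0.046 -0.014 -0.004 0.015 0.01 1" --pt "0.005 0.046 -0.015 -0.004 0.015 0.01 1" --pt "0 0 0 0 0 0 1"

```text
time: 4.97
tool_pos: [0.379, 0.3378, 0.1099]
tcp_rot: [-1.549, 0.298, -0.299]
wrist_force: [0.3, -0.6, 1.0]
width: 0.999
```

```bash
python3 -c "
from h import *
rows([(.3762,.337,.075,-22),(.3762,.337,.046,-22,.03)],1)"
```

```text
t 4.97 pos [0.379  0.3378 0.1099] jaw -21.8 down [ 0.001   0.0015 -1.    ] q [0.6786 0.0753 2.091  0.0006 0.9736 1.0584] w 0.999 F [ 0.2951 -0.5939  1.0359]
# to (0.3762, 0.337, 0.075, -22)
[-0.0023,0.0349,-0.0019,-0.002,0.004,0,1],
# to (0.3762, 0.337, 0.046, -22, 0.03)
[0,0.029,0,0,0,0,1],
```

jog_arm --pt "-0.0023 0.032 -0.002 -0.002 0.004 0 1" --pt "0 0.03 0 0 0 0 1" --pt "0 0.003 0 0 0 0 1" --pt "0 0 0 0 0 0 0.2" --pt "0 0 0 0 0 0 0.2" --pt "0 0 0 0 0 0 0.2" --pt "0 0 0 0 0 0 0.2" --pt "0 0 0 0 0 0 0.2" --force 50

```text
time: 5.98
tool_pos: [0.3854, 0.3435, 0.0577]
tcp_rot: [-1.533, 0.291, -0.314]
wrist_force: [0.1, 0.5, -1.5]
width: 0.457
```

```bash
python3 -c "
from h import *
s,R=tool(); z=s['tool_pos'][2]
u=np.array([np.cos(np.deg2rad(248.1)),np.sin(np.deg2rad(248.1))])
a=s['tool_pos'][:2]+u*.13
rows([(*s['tool_pos'][:2],z+.004,-22),(*a,z+.004,-22,.03),(*a,.11,-22),(.4,.12,.11,-22),(.4,.12,z+.001,-22,.03)],.2)"
```

```text
t 5.97 pos [0.3854 0.3435 0.0577] jaw -22.1 down [ 0.0174  0.0134 -0.9998] q [ 0.68    0.1508  2.1219 -0.0007  0.8469  1.0669] w 0.457 F [ 0.1265  0.4933 -1.4924]
# to (np.float64(0.3854495172514355), np.float64(0.3435009360267628), np.float64(0.061724596523425185), -22)
[0,-0.004,0.0001,-0.019,-0.002,0.011,0.2],
# to (np.float64(0.3369611055165803), np.float64(0.2228822230199032), np.float64(0.061724596523425185), -22, 0.03)
[0,0,-0.026,0,0,0,0.2],
[0,0,-0.026,0,0,0,0.2],
[0,0,-0.026,0,0,0,0.2],
[0,0,-0.026,0,0,0,0.2],
[0,0,-0.026,0,0,0,0.2],
# to (np.float64(0.3369611055165803), np.float64(0.2228822230199032), 0.11, -22)
[0,-0.0483,0,0,0,0,0.2],
# to (0.4, 0.12, 0.11, -22)
[0.0485,0,-0.0359,0,0,0,0.2],
[0.0485,0,-0.0359,0,0,0,0.2],
# to (0.4, 0.12, np.float64(0.05872459652342519), -22, 0.03)
[0,0.0256,0,0,0,0,0.2],
[0,0.0256,0,0,0,0,0.2],
```

jog_arm --pt "0 -0.002 -0.01 0 0 0 0.2" --pt "0 0 -0.028 0 0 0 0.2" --pt "0 0 -0.028 0 0 0 0.2"

```text
time: 6.35
tool_pos: [0.3598, 0.281, 0.0583]
tcp_rot: [-1.534, 0.29, -0.312]
wrist_force: [-0.4, -1.0, -1.0]
width: 0.456
```

```bash
python3 -c "
from h import *
p=read_camera('scene')
r=spotter.masks_of(p,'brush')[0]; c=cloud(p,r['mask']); print(np.percentile(c,[2,50,98],axis=0))
cv2.imwrite('pics/s2.png',cv2.resize(p['img'][120:320,300:530],None,fx=2.5,fy=2.5))
rows([(.36,.28,.06,-22)],.2)"
```

```text
[[ 0.602  -0.0222  0.1225]
 [ 0.6416 -0.0043  0.1548]
 [ 0.6653  0.0118  0.1581]]
t 6.45 pos [0.358  0.279  0.0574] jaw -22.1 down [ 0.0142  0.0106 -0.9998] q [0.6067 0.0405 2.2456 0.0008 0.8378 0.9921] w 0.457 F [-0.417   0.3063 -1.3691]
# to (0.36, 0.28, 0.06, -22)
[0.0015,-0.0026,0.0017,-0.015,-0.002,0.009,0.2],
```

View pics/s2.png

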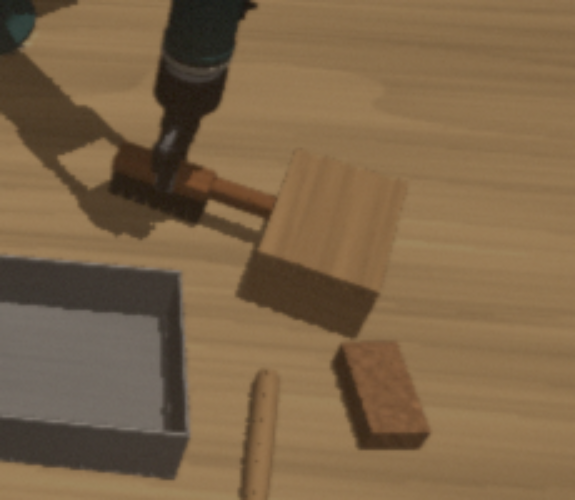

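jog_arm --pt "0 0 -0.025 -0.004 0 0.003 0.2" --pt "0 0 -0.025 -0.004 0 0.003 0.2" --pt "0 0 -0.022 -0.004 0 0.003 0.2"

```text
time: 6.82
tool_pos: [0.3312, 0.2116, 0.0571]
tcp_rot: [-1.545, 0.3, -0.304]
wrist_force: [0.5, -1.3, -1.2]
width: 0.455
```

```bash
python3 -c "
from h import *
p=read_camera('scene')
c=cloud(p,np.ones((420,560),bool)); c=c[(c[:,0]>.25)&(c[:,0]<.45)&(c[:,1]>.1)&(c[:,1]<.34)&(c[:,2]>.035)&(c[:,2]<.09)]
print(len(c),np.histogram(c[:,2],bins=11,range=(.035,.09)))
s,R=tool();z=s['tool_pos'][2]
rows([(*s['tool_pos'][:2],z+.04,-22),(.41,.12,z+.04,-22)],.2)"
```

```text
755 (array([ 32,  52,  71,  68, 146, 342,  22,  13,   3,   2,   4]), array([0.035, 0.04 , 0.045, 0.05 , 0.055, 0.06 , 0.065, 0.07 , 0.075,
       0.08 , 0.085, 0.09 ]))
t 6.88 pos [0.3297 0.2095 0.0566] jaw -22.1 down [ 0.0013  0.002  -1.    ] q [ 0.5014 -0.0736  2.359   0.0015  0.8541  0.8853] w 0.46 F [-4.8691 -5.5647 10.9892]
# to (np.float64(0.32970466244578966), np.float64(0.209533625866677), np.float64(0.09661953550003113), -22)
[0,-0.04,0.0001,-0.002,-0.001,0,0.2],
# to (0.41, 0.12, np.float64(0.09661953550003113), -22)
[0.054,0,-0.0265,0,0,0,0.2],
[0.054,0,-0.0265,0,0,0,0.2],
```

jog_arm --pt "0 -0.04 0 0 0 0 0.2" --pt "0.027 0 -0.013 0 0 0 0.2" --pt "0.05 0 -0.026 0 0 0 0.2" --pt "0.03 0 -0.014 0 0 0 0.2" --pt "0 0 0 0 0 0 0.2"

```text
time: 7.5
tool_pos: [0.4126, 0.1173, 0.0993]
tcp_rot: [-1.545, 0.297, -0.306]
wrist_force: [0.1, 0.1, -2.2]
width: 0.457
```

```bash
python3 -c "
from h import *
s,R=tool()
rows([(*s['tool_pos'][:2],.075,-22),(*s['tool_pos'][:2],.058,-22)],.2)"
```

```text
t 7.5 pos [0.4126 0.1173 0.0993] jaw -22.1 down [ 0.0065  0.0039 -1.    ] q [ 0.217  -0.0676  2.2573  0.003   0.9448  0.6004] w 0.457 F [ 0.0942  0.13   -2.1885]
# to (np.float64(0.41257816855698004), np.float64(0.11727898100033876), 0.075, -22)
[-0.0001,0.0243,-0.0001,-0.006,-0.001,0.005,0.2],
# to (np.float64(0.41257816855698004), np.float64(0.11727898100033876), 0.058, -22)
[0,0.017,0,0,0,0,0.2],
```

jog_arm --pt "0 0.0243 0 -0.006 -0.001 0.005 0.2" --pt "0 0.015 0 0 0 0 0.2" --pt "0 0.003 0 0 0 0 0.2" --pt "0 0 0 0 0 0 1" --pt "0 0 0 0 0 0 1" --pt "0 0 0 0 0 0 1" --pt "0 0 0 0 0 0 1" --pt "0 -0.05 0 0 0 0 1" --pt "0 -0.05 0 0 0 0 1"

```text
time: 8.62
tool_pos: [0.4096, 0.1183, 0.1563]
tcp_rot: [-1.551, 0.306, -0.296]
wrist_force: [1.5, -0.1, 0.7]
width: 0.998
```

jog_arm --pt "0.0 -0.03 0.05 0 0 0 1" --pt "0.0 -0.01 0.05 0 0 0 1" --pt "0 0 0 0 0 0 1"

```text
time: 9.0
tool_pos: [0.452, 0.214, 0.2041]
tcp_rot: [-1.544, 0.299, -0.306]
wrist_force: [1.0, -0.6, -0.7]
width: 0.998
```

```bash
python3 -c "
from h import *
p=read_camera('wrist')
cv2.imwrite('pics/w3.png',p['img'])
m=spotter.masks_of(p,'brush')[:2]
for r in m:
  c=cloud(p,r['mask']); c=c[(c[:,2]>.05)&(c[:,2]<.075)]; print(r['p'],len(c),rect(c),cv2.boxPoints(rect(c)),np.median(c,0))
for r in spotter.spot_point(p,'brush_grip')[:2]: print(r,px(p,*r['location']))
rows([(.45,.22,.14,-22)],1)"
```

```text
0.97 6383 ((428.00408935546875, 157.093505859375), (221.8444061279297, 39.86598587036133), 68.70855712890625) [[369.1544  60.9802]
 [406.2994  46.5043]
 [486.8538 253.2068]
 [449.7088 267.6827]] [0.4282 0.1524 0.0614]
0.2 435 ((558.0008544921875, -76.48065948486328), (56.302711486816406, 11.423131942749023), 89.24701690673828) [[ 551.9199 -104.5545]
 [ 563.342  -104.7046]
 [ 564.0818  -48.4068]
 [ 552.6597  -48.2567]] [ 0.5563 -0.0715  0.0688]
{'location': [278.3, 201.5], 'p': 0.94} [0.4522 0.2128 0.0603]
{'location': [554.3, 314.1], 'p': 0.38} [0.6342 0.0523 0.1198]
t 9.15 pos [0.4493 0.2107 0.2016] jaw -22.3 down [ 0.0002  0.0009 -1.    ] q [ 0.3878 -0.0447  2.0275  0.0009  1.1582  0.7758] w 0.995 F [-0.9568  0.341  -0.7788]
# to (0.45, 0.22, 0.14, -22)
[-0.0028,0.0616,0.0088,-0.001,-0.004,0,1],
```

View pics/w3.png

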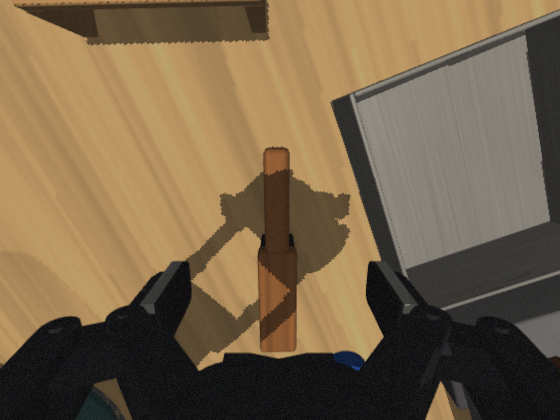

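jog_arm --pt "0 0.055 0.001 0 -0.008 0 1" --pt "0 0.055 0 0 -0.008 0 1" --pt "0 0.038 0 0 0 0 1" --pt "0 0 0 0 0 0 1"

```text
time: 9.65
tool_pos: [0.4466, 0.2064, 0.0487]
tcp_rot: [-1.552, 0.297, -0.293]
wrist_force: [-0.4, -0.3, 0.8]
width: 1.002
```

```bash
python3 -c "
from h import *
rows([(.4494,.212,.048,-21.3)],1)"
```

```text
t 9.65 pos [0.4466 0.2064 0.0487] jaw -21.6 down [-0.0027 -0.0013 -1.    ] q [ 0.3824  0.1364  2.1597 -0.0003  0.8485  0.759 ] w 1.002 F [-0.3849 -0.2709  0.8294]
# to (0.4494, 0.212, 0.048, -21.3)
[0.0005,0.0007,0.0062,0.002,-0.005,-0.002,1],
```

jog_arm --pt "0 0 0.006 0.002 -0.005 -0.002 1" --pt "0 0 0 0 0 0 0" --pt "0 0 0 0 0 0 0" --pt "0 0 0 0 0 0 0" --pt "0 0 0 0 0 0 0" --pt "0 0 0 0 0 0 0" --force 90

```text
time: 10.4
tool_pos: [0.4528, 0.213, 0.0549]
tcp_rot: [-1.546, 0.285, -0.298]
wrist_force: [0.8, -0.4, -2.0]
width: 0.258
```

```bash
python3 -c "
from h import *
rows([(.4494,.212,.12,-21.3)],0)"
```

```text
t 10.4 pos [0.4528 0.213  0.0549] jaw -21.3 down [ 0.0089  0.0033 -1.    ] q [ 0.3902  0.1345  2.1475 -0.0004  0.8502  0.7626] w 0.258 F [ 0.808  -0.4253 -1.9969]
# to (0.4494, 0.212, 0.12, -21.3)
[-0.0012,-0.0326,-0.0009,-0.003,0,0.004,0],
[-0.0013,-0.0326,-0.001,-0.003,0,0.004,0],
```

jog_arm --pt "0 -0.03 0 -0.003 0 0.004 0" --pt "0 -0.05 0 -0.003 0 0.004 0" --pt "0 -0.055 0 0 0 0 0" --pt "0 -0.055 0 0 0 0 0" --pt "0 -0.03 0 0 0 0 0" --pt "0 0 0 0 0 0 0"

```text
time: 11.15
tool_pos: [0.4506, 0.2123, 0.2779]
tcp_rot: [-1.553, 0.297, -0.287]
wrist_force: [0.4, -0.2, -3.0]
width: 0.259
```

```bash
python3 -c "
from h import *
rows([(.42,.0,.27,45),(.42,-.21,.27,89.1)],0,vmax=.05,tmax=.15)"
```

```text
t 11.15 pos [0.4506 0.2123 0.2779] jaw -21.3 down [-0.0067 -0.0009 -1.    ] q [ 0.3892 -0.0906  1.9272  0.0017  1.3115  0.7608] w 0.259 F [ 0.4293 -0.1969 -2.9581]
# to (0.42, 0.0, 0.27, 45)
[0.0061,0.001,-0.0261,0,-0.145,-0.001,0],
[0.0023,0.001,-0.0267,0,-0.145,-0.001,0],
[-0.0016,0.001,-0.0268,0,-0.145,-0.001,0],
[-0.0055,0.001,-0.0263,0,-0.145,-0.001,0],
[-0.0092,0.001,-0.0252,0,-0.145,-0.001,0],
[-0.0127,0.001,-0.0236,0,-0.145,-0.001,0],
[-0.016,0.001,-0.0215,0,-0.145,-0.001,0],
[-0.0189,0.001,-0.019,0,-0.145,-0.001,0],
# to (0.42, -0.21, 0.27, 89.1)
[-0.0247,0,-0.0247,0,-0.128,0,0],
[-0.0277,0,-0.0214,0,-0.128,0,0],
[-0.0302,0,-0.0177,0,-0.128,0,0],
[-0.0322,0,-0.0136,0,-0.128,0,0],
[-0.0337,0,-0.0094,0,-0.128,0,0],
[-0.0346,0,-0.005,0,-0.128,0,0],
```

jog_arm --pt "0.006 0.001 -0.026 0 -0.145 0 0" --pt "0.0023 0.001 -0.0267 0 -0.145 0 0" --pt "-0.0016 0.001 -0.0268 0 -0.145 0 0" --pt "-0.0055 0.001 -0.0263 0 -0.145 0 0" --pt "-0.009 0.001 -0.025 0 -0.145 0 0" --pt "-0.0127 0.001 -0.0236 0 -0.145 0 0" --pt "-0.016 0.001 -0.0215 0 -0.145 0 0" --pt "-0.019 0.001 -0.019 0 -0.145 0 0"

```text
time: 12.15
tool_pos: [0.4129, -0.0056, 0.249]
tcp_rot: [-1.459, -0.619, 0.676]
wrist_force: [0.6, -0.0, -1.2]
width: 0.258
```

jog_arm --pt "-0.0247 0 -0.0247 0 -0.128 0 0" --pt "-0.0277 0 -0.0214 0 -0.128 0 0" --pt "-0.03 0 -0.0177 0 -0.128 0 0" --pt "-0.032 0 -0.0136 0 -0.128 0 0" --pt "-0.0337 0 -0.0094 0 -0.128 0 0" --pt "-0.0346 0 -0.005 0 -0.128 0 0" --pt "0 0 0 0 0 0 0"

```text
time: 13.02
tool_pos: [0.4133, -0.2188, 0.2276]
tcp_rot: [-1.127, -1.203, 1.271]
wrist_force: [0.1, -0.0, -1.4]
width: 0.258
```

```bash
python3 -c "
from h import *
p=read_camera('side')
cv2.imwrite('pics/d4.png',cv2.resize(p['img'][150:400,200:500],None,fx=2,fy=2))
r=spotter.masks_of(p,'brush')[0]; c=cloud(p,r['mask']); print(r['p'],len(c),np.percentile(c,[2,50,98],axis=0)); c=c[c[:,2]>np.percentile(c[:,2],50)-.005]; print(rect(c)); 
A=np.c_[c[:,:2],np.ones(len(c))]; print(np.linalg.lstsq(A,c[:,2],rcond=None)[0])
rows([(.42,-.215,.18,89.1)],0,vmax=.05,tmax=.15)"
```

```text
0.86 1072 [[ 0.3664 -0.2371  0.0066]
 [ 0.5056 -0.227   0.2247]
 [ 0.5809 -0.1466  0.2383]]
((474.74957275390625, -238.379638671875), (221.34059143066406, 83.06795501708984), 5.673065662384033)
[-0.0491 -0.2965  0.188 ]
t 13.12 pos [ 0.4131 -0.2169  0.2277] jaw 93.0 down [-0.0672  0.0094 -0.9977] q [-0.5189 -0.0818  2.0138 -0.0263  1.2727 -2.1346] w 0.257 F [ 0.8944  0.4064 -1.0553]
# to (0.42, -0.215, 0.18, 89.1)
[0.0009,0.0472,-0.0101,-0.067,0.069,0.011,0],
```

View pics/d4.png

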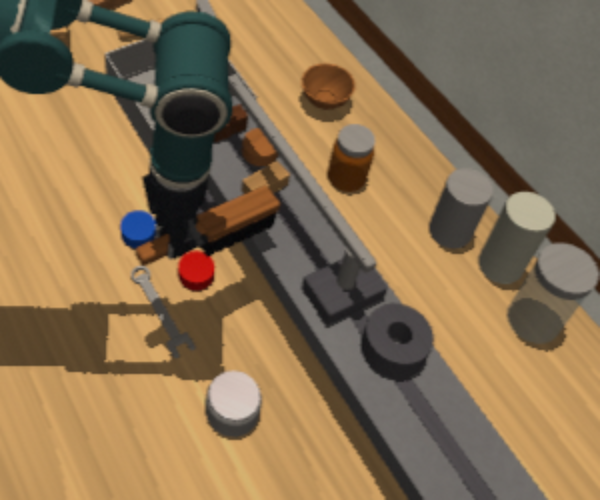

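jog_arm --pt "-0.01 0.01 -0.007 -0.067 0.068 0.011 0" --pt "0 0.015 0 0 0 0 0" --pt "0 0.015 0 0 0 0 0" --pt "0 0 0 0 0 0 0"

```text
time: 13.62
tool_pos: [0.4182, -0.2218, 0.182]
tcp_rot: [-1.209, -1.198, 1.199]
wrist_force: [-0.0, 0.4, -1.1]
width: 0.264
```

```bash
python3 -c "
from h import *
p=read_camera('side')
r=spotter.masks_of(p,'brush')[0]; c=cloud(p,r['mask']); 
c=c[(c[:,0]>.47)&(c[:,0]<.60)]; c=c[c[:,2]>.23-.06]; print(np.percentile(c,[2,50,98],axis=0),rect(c)); h=c[c[:,2]>np.percentile(c[:,2],90)-.012]; print(len(h),np.polyfit(h[:,0],h[:,2],1),np.percentile(h,[2,50,98],axis=0),rect(h))
rows([(.42,-.225,.178,89.1),(.53,-.2267,.178,89.1,.03)],0,vmax=.05,tmax=.15)"
```

```text
[[ 0.4724 -0.2473  0.1722]
 [ 0.5274 -0.2307  0.1874]
 [ 0.5848 -0.2074  0.1922]] ((529.4345703125, -227.0138397216797), (43.17657470703125, 119.31287384033203), 88.82302856445312)
511 [0.0007 0.1871] [[ 0.4724 -0.2466  0.1801]
 [ 0.5271 -0.2288  0.1877]
 [ 0.5845 -0.2073  0.1923]] ((529.4345703125, -227.0138397216797), (43.17657470703125, 119.31287384033203), 88.82302856445312)
t 13.72 pos [ 0.4194 -0.2226  0.1837] jaw 89.2 down [-0.0022  0.0026 -1.    ] q [-0.5412 -0.0687  2.0849  0.0012  1.1285 -2.0992] w 0.267 F [ 0.0557  0.5977 -1.6913]
# to (0.42, -0.225, 0.178, 89.1)
[-0.0024,0.0057,-0.0007,-0.002,0.002,0.003,0],
# to (0.53, -0.2267, 0.178, 89.1, 0.03)
[0,0,-0.0275,0,0,0,0],
[0,0,-0.0275,0,0,0,0],
[0,0,-0.0275,0,0,0,0],
[0,0,-0.0275,0,0,0,0],
```

jog_arm --pt "-0.002 0.002 -0.026 0 0 0 0" --pt "0 0 -0.027 0 0 0 0" --pt "0 0 -0.027 0 0 0 0" --pt "0 0 -0.026 0 0 0 0" --pt "0 0 0 0 0 0 0"

```text
time: 14.35
tool_pos: [0.5314, -0.2267, 0.1854]
tcp_rot: [-1.217, -1.202, 1.2]
wrist_force: [-1.0, -0.3, -0.9]
width: 0.263
```

```bash
python3 -c "
from h import *
rows([(.53,-.22,.179,89.1),(.534,.08,.179,89.1,.02)],0,vmax=.05,tmax=.15)" | head -5
```

```text
t 14.35 pos [ 0.5314 -0.2267  0.1854] jaw 89.3 down [ 0.003  -0.0006 -1.    ] q [-0.4468  0.1248  1.8826  0.0008  1.1312 -2.0061] w 0.263 F [-0.9604 -0.2619 -0.9277]
# to (0.53, -0.22, 0.179, 89.1)
[0.0067,0.0064,0.0015,0.003,0.004,-0.001,0],
# to (0.534, 0.08, 0.179, 89.1, 0.02)
[0.02,0,0,0,0,0,0],
```

jog_arm --pt "0.006 0.006 0.001 0.003 0.004 0 0" --pt "0.018 0 0 0 0 0 0" --pt "0.018 0 0 0 0 0 0" --pt "0.018 0 0 0 0 0 0" --pt "0.018 0 0 0 0 0 0"

```text
time: 14.98
tool_pos: [0.5288, -0.1437, 0.1792]
tcp_rot: [-1.216, -1.195, 1.197]
wrist_force: [0.6, 0.1, -0.7]
width: 0.258
```

```bash
python3 -c "
from h import *
rows([(.534,.08,.179,89.1,.02)],0,vmax=.05,tmax=.15)" | head -5
```

```text
t 14.97 pos [ 0.5288 -0.1437  0.1792] jaw 89.0 down [-0.0019  0.0001 -1.    ] q [-0.3104  0.0777  1.9467 -0.0005  1.1191 -1.8632] w 0.258 F [ 0.5799  0.0755 -0.6595]
# to (0.534, 0.08, 0.179, 89.1, 0.02)
[0.0186,0,-0.0001,0,0,0,0],
[0.0186,0,-0.0001,0,0,0,0],
[0.0186,0,-0.0001,0,0,0,0],
```

jog_arm --pt "0.018 0 -0.001 0 0 0 0" --pt "0.018 0 -0.001 0 0 0 0" --pt "0.018 0 0 0 0 0 0" --pt "0.018 0 0 0 0 0 0" --pt "0.018 0 0 0 0 0 0"

```text
time: 15.6
tool_pos: [0.5327, -0.0469, 0.1795]
tcp_rot: [-1.217, -1.196, 1.197]
wrist_force: [-0.4, -1.8, -1.3]
width: 0.258
```

```bash
python3 -c "
from h import *
p=read_camera('scene')
cv2.imwrite('pics/s5.png',cv2.resize(p['img'][150:330,150:400],None,fx=3,fy=3))
rows([(.534,.09,.179,89.1,.02)],0,vmax=.05,tmax=.15)" | head -4
```

```text
t 15.65 pos [ 0.5326 -0.0448  0.1795] jaw 89.1 down [-0.0013  0.0018 -1.    ] q [-0.1316  0.0514  1.9742  0.0018  1.1175 -1.6868] w 0.257 F [-0.8494  2.1377 -0.963 ]
# to (0.534, 0.09, 0.179, 89.1, 0.02)
[0.0193,0.0001,0.0001,0,0,0,0],
[0.0193,0.0001,0.0001,0,0,0,0],
```

View pics/s5.png

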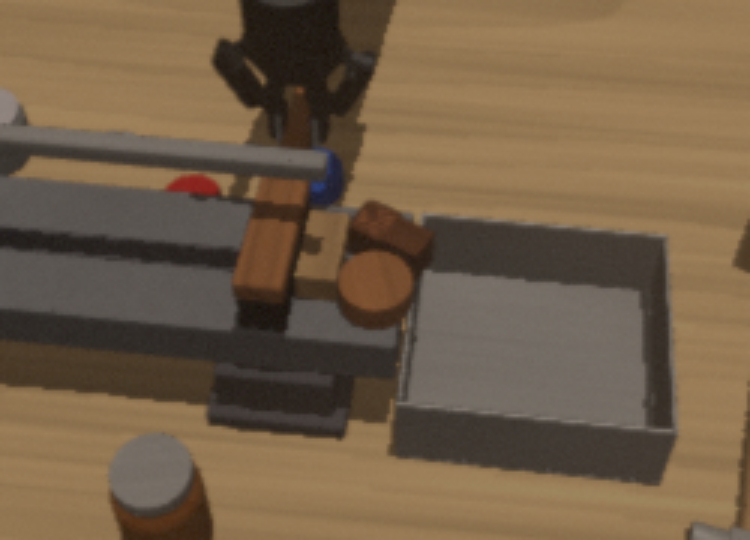

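jog_arm --pt "0.018 0 0 0 0 0 0" --pt "0.018 0 0 0 0 0 0" --pt "0.018 0 0 0 0 0 0" --pt "0.018 0 0 0 0 0 0" --pt "0.018 0 0 0 0 0 0" --pt "0.018 0 0 0 0 0 0" --pt "0.015 0 0 0 0 0 0" --pt "0 0 0 0 0 0 0"

```text
time: 16.65
tool_pos: [0.5347, 0.0868, 0.1796]
tcp_rot: [-1.214, -1.199, 1.198]
wrist_force: [-0.7, -0.1, -0.9]
width: 0.26
```

```bash
python3 -c "
from h import *
p=read_camera('scene')
cv2.imwrite('pics/s6.png',cv2.resize(p['img'][150:330,200:450],None,fx=3,fy=3))
for t in ('scrap_block','scrap_disc','scrap_wedge'):
  for r in spotter.masks_of(p,t)[:2]: print(t,r['p'],np.median(cloud(p,r['mask']),0))
rows([(.534,.09,.179,89.1,.02)],0,vmax=.05,tmax=.15)" | head -14
```

```text
scrap_block 0.8 [0.7091 0.0938 0.0978]
scrap_disc 0.47 [ 0.4754 -0.1641  0.0275]
scrap_disc 0.44 [ 0.4634 -0.0407  0.025 ]
scrap_wedge 0.55 [0.6377 0.1128 0.0709]
t 16.85 pos [0.5347 0.0852 0.1796] jaw 89.1 down [-0.0012  0.001  -1.    ] q [ 0.1113  0.0644  1.9602  0.0013  1.1181 -1.4438] w 0.26 F [-0.4118 -0.3101 -2.24  ]
# to (0.534, 0.09, 0.179, 89.1, 0.02)
[0.0048,0.0006,0.0008,-0.001,-0.001,0.001,0],
```

View pics/s6.png

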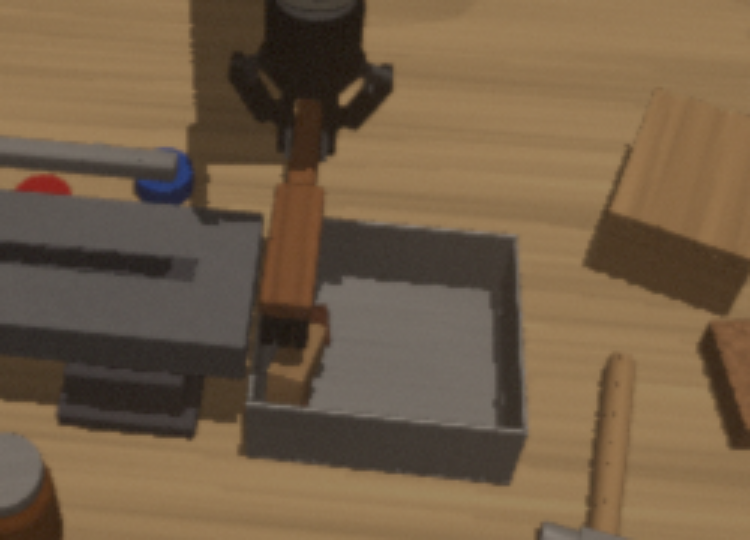

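jog_arm --pt "0.003 -0.03 0 0 0 0 0" --pt "0 -0.04 0 0 0 0 0" --pt "0 -0.04 0.02 0 0 0 0" --pt "0 0 0.05 0 0 0 0" --pt "0 0 0.05 0 0 0 0"

```text
time: 17.48
tool_pos: [0.4147, 0.0869, 0.293]
tcp_rot: [-1.218, -1.19, 1.193]
wrist_force: [1.3, -0.7, -1.1]
width: 0.257
```

```bash
python3 -c "
from h import *
p=read_camera('scene')
cv2.imwrite('pics/s7.png',cv2.resize(p['img'][200:320,260:420],None,fx=4,fy=4))
c=cloud(p,np.ones((420,560),bool)); c=c[(c[:,0]>.545)&(c[:,0]<.725)&(c[:,1]>.066)&(c[:,1]<.27)&(c[:,2]<.14)]; print('max z in bin',np.percentile(c[:,2],[90,97,99,100]))
for t in ('scrap_block','scrap_disc','scrap_wedge'):
  for r in spotter.masks_of(p,t)[:2]: q=cloud(p,r['mask']);print(t,r['p'],np.median(q,0),np.percentile(q,[3,97],axis=0).tolist())
rows([(.534,.09,.179,89.1,.02)],0,vmax=.05,tmax=.15)" | head -14
```

```text
max z in bin [0.0662 0.0983 0.0994 0.1018]
scrap_block 0.86 [0.7016 0.0944 0.0972] [[0.664028724732567, 0.076848944898493, 0.07308070022971208], [0.7298686349300527, 0.11199253118836859, 0.10026660731131552]]
scrap_disc 0.5 [ 0.4634 -0.0414  0.0252] [[0.42557337870931816, -0.07531077186152112, 0.007341258184466963], [0.4721452072111537, -0.025829503609430014, 0.030122629046099397]]
scrap_disc 0.43 [ 0.4751 -0.168   0.0276] [[0.4645745028937037, -0.18628428306780168, 0.024202508861358198], [0.4839021680690913, -0.14760071837920483, 0.030028778535920213]]
scrap_wedge 0.65 [0.6231 0.0919 0.0526] [[0.5889122733453571, 0.07813202976013726, 0.004820367733696013], [0.6597155644826781, 0.11095254831258404, 0.09835808694865761]]
t 17.68 pos [0.4154 0.0871 0.293 ] jaw 88.7 down [-0.0009  0.0001 -1.    ] q [ 0.1479 -0.2552  2.038   0.0002  1.3597 -1.4007] w 0.257 F [ 0.3654 -0.5446 -1.3444]
# to (0.534, 0.09, 0.179, 89.1, 0.02)
[0.0006,0.0127,-0.0132,0,-0.001,0,0],
[0.0006,0.0127,-0.0132,0,-0.001,0,0],
[0.0006,0.0127,-0.0132,0,-0.001,0,0],
[0.0006,0.0127,-0.0132,0,-0.001,0,0],
[0.0006,0.0127,-0.0132,0,-0.001,0,0],
[0.0006,0.0127,-0.0132,0,-0.001,0,0],
[0.0006,0.0127,-0.0132,0,-0.001,0,0],
```

View pics/s7.png

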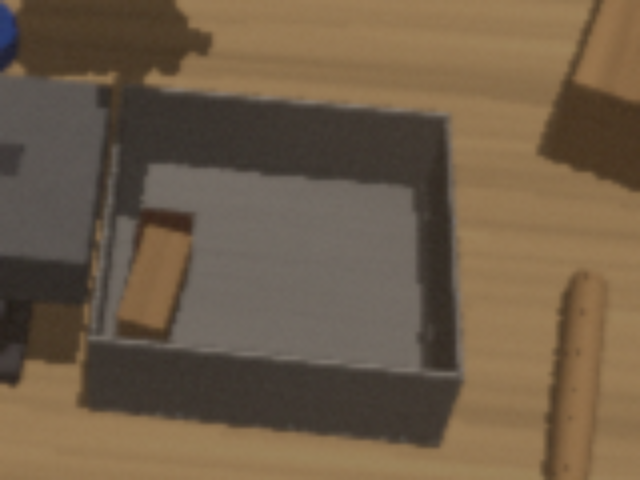

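```bash
python3 -c "
from h import *
p=read_camera('side'); w=read_camera('wrist')
a=cv2.resize(p['img'][140:260,220:360],(420,360),interpolation=3); b=cv2.resize(w['img'],(480,360))
cv2.imwrite('pics/c8.png',cv2.resize(np.hstack([a,b]),(800,320)))
for q in (p,w):
 for t in ('scrap_block','scrap_disc','scrap_wedge'):
  for r in spotter.masks_of(q,t)[:2]: k=cloud(q,r['mask']);print(t,r['p'],np.median(k,0),len(k))
"
```

```text
scrap_disc 0.74 [ 0.4357 -0.0639  0.0259] 279
scrap_disc 0.68 [ 0.4833 -0.1742  0.0268] 281
scrap_disc 0.81 [ 0.4379 -0.0516  0.0273] 1674
scrap_disc 0.68 [ 0.4854 -0.1616  0.027 ] 1728
scrap_wedge 0.54 [0.4051 0.0875 0.2995] 9504
```

View pics/c8.png

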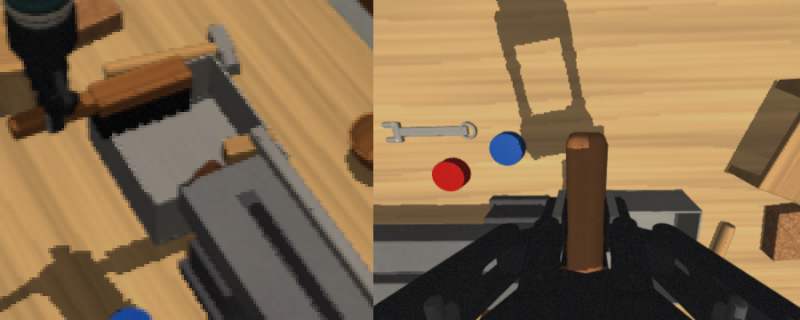

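```bash
python3 -c "
from h import *
rows([(.44,.15,.29,33),(.445,.21,.29,-21)],0,vmax=.05,tmax=.12)"
```

```text
t 18.07 pos [0.416  0.0875 0.2922] jaw 88.7 down [-0.004  -0.0002 -1.    ] q [ 0.1484 -0.2511  2.0364  0.0004  1.3603 -1.4006] w 0.262 F [-0.4888 -0.032  -2.2796]
# to (0.44, 0.15, 0.29, 33)
[0.007,0.0002,-0.0025,0,0.108,0,0],
[0.0072,0.0002,-0.0017,0,0.108,0,0],
[0.0074,0.0002,-0.001,0,0.108,0,0],
[0.0074,0.0002,-0.0001,0,0.108,0,0],
[0.0074,0.0002,0.0007,0,0.108,0,0],
[0.0073,0.0002,0.0014,0,0.108,0,0],
[0.0071,0.0002,0.0022,0,0.108,0,0],
[0.0068,0.0002,0.003,0,0.108,0,0],
[0.0065,0.0002,0.0037,0,0.108,0,0],
# to (0.445, 0.21, 0.29, -21)
[0.0046,0,0.0059,0,0.118,0,0],
[0.0039,0,0.0065,0,0.118,0,0],
[0.0031,0,0.0069,0,0.118,0,0],
[0.0023,0,0.0072,0,0.118,0,0],
[0.0014,0,0.0074,0,0.118,0,0],
[0.0005,0,0.0075,0,0.118,0,0],
[-0.0004,0,0.0075,0,0.118,0,0],
[-0.0012,0,0.0074,0,0.118,0,0],
```

jog_arm --pt "0.007 0 -0.0025 0 0.108 0 0" --pt "0.007 0 -0.0017 0 0.108 0 0" --pt "0.0074 0 -0.001 0 0.108 0 0" --pt "0.0074 0 0 0 0.108 0 0" --pt "0.0074 0 0.0007 0 0.108 0 0" --pt "0.0073 0 0.0014 0 0.108 0 0" --pt "0.007 0 0.0022 0 0.108 0 0" --pt "0.007 0 0.003 0 0.108 0 0" --pt "0.0065 0 0.0037 0 0.108 0 0"

```text
time: 19.2
tool_pos: [0.4442, 0.1518, 0.2898]
tcp_rot: [-1.527, -0.419, 0.432]
wrist_force: [-0.3, 0.6, -1.8]
width: 0.261
```

jog_arm --pt "0.0046 0 0.006 0 0.118 0 0" --pt "0.004 0 0.0065 0 0.118 0 0" --pt "0.003 0 0.007 0 0.118 0 0" --pt "0.0023 0 0.007 0 0.118 0 0" --pt "0.0014 0 0.0074 0 0.118 0 0" --pt "0.0005 0 0.0075 0 0.118 0 0" --pt "0 0 0.0075 0 0.118 0 0" --pt "-0.001 0 0.0074 0 0.118 0 0" --pt "0 0 0 0 0 0 0"

```text
time: 20.32
tool_pos: [0.4565, 0.2154, 0.2872]
tcp_rot: [-1.546, 0.347, -0.33]
wrist_force: [0.4, -0.3, -1.9]
width: 0.262
```

```bash
python3 -c "
from h import *
rows([(.445,.21,.12,-21),(.445,.21,.065,-21,.03)],0,vmax=.05,tmax=.12)"
```

```text
t 20.32 pos [0.4565 0.2154 0.2872] jaw -24.7 down [-0.0107  0.     -0.9999] q [ 0.3887 -0.0799  1.9004  0.0042  1.3311  0.8189] w 0.262 F [ 0.3549 -0.3121 -1.9477]
# to (0.445, 0.21, 0.12, -21)
[-0.0017,0.0418,-0.0022,0.001,-0.016,-0.002,0],
[-0.0018,0.0418,-0.0023,0.001,-0.016,-0.002,0],
[-0.0019,0.0418,-0.0023,0.001,-0.016,-0.002,0],
[-0.0021,0.0418,-0.0023,0.001,-0.016,-0.002,0],
# to (0.445, 0.21, 0.065, -21, 0.03)
[0,0.0275,0,0,0,0,0],
[0,0.0275,0,0,0,0,0],
```

jog_arm --pt "-0.002 0.042 -0.002 0 -0.016 0 0" --pt "-0.002 0.042 -0.002 0 -0.016 0 0" --pt "-0.002 0.042 -0.002 0 -0.016 0 0" --pt "-0.002 0.042 -0.002 0 -0.016 0 0" --pt "0 0.025 0 0 0 0 0" --pt "0 0.02 0 0 0 0 0" --pt "0 0 0 0 0 0 0"

```text
time: 21.2
tool_pos: [0.447, 0.2105, 0.0695]
tcp_rot: [-1.554, 0.278, -0.268]
wrist_force: [-0.1, -0.2, -1.3]
width: 0.26
```

```bash
python3 -c "
from h import *
rows([(.445,.21,.056,-21)],0,vmax=.05,tmax=.12)"
```

```text
t 21.2 pos [0.447  0.2105 0.0695] jaw -19.9 down [-0.0062  0.0006 -1.    ] q [0.3877 0.1101 2.1417 0.0037 0.8953 0.7332] w 0.26 F [-0.0717 -0.1588 -1.3209]
# to (0.445, 0.21, 0.056, -21)
[-0.0017,0.0135,-0.0011,0.002,0.019,-0.006,0],
```

jog_arm --pt "0 0.007 0 0.002 0 -0.006 0" --pt "0 0.004 0 0 0 0 0" --pt "0 0.002 0 0 0 0 0" --pt "0 0 0 0 0 0 0"

```text
time: 21.7
tool_pos: [0.4498, 0.2114, 0.0588]
tcp_rot: [-1.55, 0.267, -0.276]
wrist_force: [-0.1, -0.0, -1.2]
width: 0.261
```

```bash
python3 -c "
from h import *
p=read_camera('scene')
r=spotter.masks_of(p,'brush')[0]; c=cloud(p,r['mask']); h=c[c[:,2]>.05]; print(r['p'],np.percentile(c,[3,50,97],axis=0),np.histogram(h[:,2],10))
rows([(.445,.21,.056,-21)],0,vmax=.05,tmax=.12)"
```

```text
0.55 [[0.3915 0.0554 0.0097]
 [0.4289 0.1216 0.0612]
 [0.4726 0.2461 0.0679]] (array([ 28,  25,  21,  32,  32,  52, 115, 208, 133,  28]), array([0.0502, 0.0522, 0.0541, 0.0561, 0.0581, 0.0601, 0.0621, 0.0641,
       0.0661, 0.0681, 0.0701]))
t 21.8 pos [0.45   0.2115 0.0589] jaw -19.8 down [ 0.0062  0.0026 -1.    ] q [0.3892 0.1241 2.15   0.0001 0.8607 0.7351] w 0.26 F [-0.3474 -0.6054 -1.4731]
# to (0.445, 0.21, 0.056, -21)
[-0.0042,0.0029,-0.0031,-0.005,0.021,0.005,0],
```

jog_arm --pt "0 0.003 0 0 0 0 0" --pt "0 0.002 0 0 0 0 0" --pt "0 0 0 0 0 0 1" --pt "0 0 0 0 0 0 1" --pt "0 0 0 0 0 0 1" --pt "0 0 0 0 0 0 1" --pt "0 -0.04 0 0 0 0 1" --pt "0 -0.05 0 0 0 0 1" --pt "0 -0.05 0 0 0 0 1" --pt "0 -0.05 0 0 0 0 1"

```text
time: 23.05
tool_pos: [0.4456, 0.2096, 0.2441]
tcp_rot: [-1.556, 0.274, -0.269]
wrist_force: [1.0, 0.5, -0.5]
width: 0.998
```

```bash
python3 -c "
from h import *
p=read_camera('wrist')
r=spotter.masks_of(p,'brush')[0]; c=cloud(p,r['mask']); h=c[(c[:,2]>.05)&(c[:,2]<.08)]; print(r['p'],np.median(h,0),rect(h))
A=np.c_[h,][:, :2]-h[:,:2].mean(0); print(np.linalg.lstsq(np.c_[A,np.ones(len(A))],h[:,2],rcond=None)[0])
b=p['img']; 
s=read_camera('scene')
for t in ('scrap_block','scrap_disc','scrap_wedge'):
  for r in spotter.masks_of(p,t)[:2]: k=cloud(p,r['mask']);print(t,r['p'],np.median(k,0),len(k))
cv2.imwrite('pics/f9.png',np.hstack([cv2.resize(b,(400,300)),cv2.resize(s['img'][150:330,220:460],(400,300))]))
rows([(.445,.21,.3,-21)],1)"
```

```text
Traceback (most recent call last):
IndexError: list index out of range
```

```bash
python3 -c "
from h import *
rows([(.62,.11,.33,-21)],1,vmax=.055)"
```

```text
t 23.15 pos [0.4498 0.2113 0.25  ] jaw -19.8 down [ 0.0084  0.0033 -1.    ] q [ 0.3892 -0.0861  1.9746 -0.0001  1.244   0.735 ] w 0.997 F [0.1126 0.4741 0.8408]
# to (0.62, 0.11, 0.33, -21)
[0.0487,-0.0197,-0.0093,-0.001,0.005,0.002,1],
[0.0488,-0.0198,-0.0091,-0.001,0.005,0.002,1],
[0.0488,-0.0199,-0.0089,-0.001,0.005,0.002,1],
[0.0488,-0.0199,-0.0086,-0.001,0.005,0.002,1],
```

jog_arm --pt "0.049 -0.02 -0.009 0 0.005 0 1" --pt "0.049 -0.02 -0.009 0 0.005 0 1" --pt "0.049 -0.02 -0.009 0 0.005 0 1" --pt "0.049 -0.02 -0.009 0 0.005 0 1" --pt "0 0 0 0 0 0 1"

```text
time: 23.78
tool_pos: [0.6238, 0.1068, 0.3301]
tcp_rot: [-1.548, 0.281, -0.29]
wrist_force: [-1.1, 0.2, -0.8]
width: 1.004
```

```bash
python3 -c "
from h import *
p=read_camera('wrist'); s=read_camera('scene'); d=read_camera('side')
cv2.imwrite('pics/f9.png',np.hstack([cv2.resize(p['img'],(400,300)),cv2.resize(s['img'][150:330,220:460],(400,300))]))
for n,q in (('w',p),('s',s),('d',d)):
  for r in spotter.masks_of(q,'brush')[:1]:
    c=cloud(q,r['mask']); h=c[(c[:,2]>.053)&(c[:,2]<.08)]; print(n,r['p'],len(h),np.median(h,0),rect(h))
    if len(h)>50: print(np.linalg.lstsq(np.c_[h[:,:2]-h[:,:2].mean(0),np.ones(len(h))],h[:,2],rcond=None)[0])
for t in ('scrap_block','scrap_disc','scrap_wedge'):
  for r in spotter.masks_of(p,t)[:2]: k=cloud(p,r['mask']);print(t,r['p'],np.median(k,0),len(k))
"
```

```text
w 0.89 3901 [0.4306 0.1451 0.0614] ((430.0445861816406, 154.15725708007812), (221.52415466308594, 40.03754806518555), 69.33466339111328)
[-0.0687  0.0224  0.061 ]
s 0.8 618 [0.4346 0.1503 0.0608] ((429.9952697753906, 156.59286499023438), (218.9800262451172, 41.99949264526367), 72.6569595336914)
[-0.1064  0.0336  0.0603]
d 0.86 448 [0.4178 0.1255 0.061 ] ((426.0216369628906, 148.99522399902344), (218.50503540039062, 39.2288818359375), 68.3621826171875)
[-0.016   0.0062  0.0609]
scrap_block 0.68 [0.6947 0.095  0.0973] 1600
scrap_disc 0.87 [ 0.4967 -0.1565  0.0269] 960
scrap_disc 0.65 [ 0.447  -0.0494  0.0273] 1149
scrap_wedge 0.63 [0.6314 0.0987 0.055 ] 1159
```

View pics/f9.png

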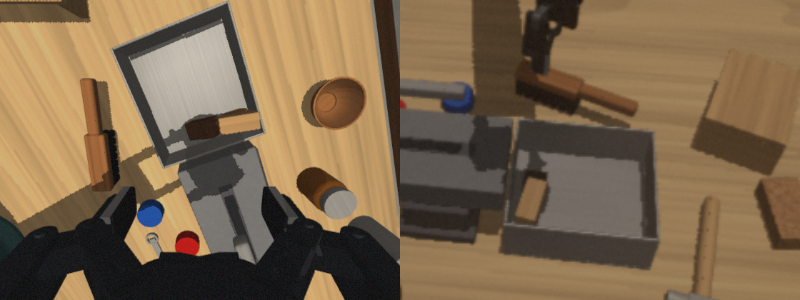

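```bash
python3 -c "
from h import *
p=read_camera('wrist')
cv2.imwrite('pics/g.png',cv2.resize(p['img'][140:240,220:380],None,fx=4.5,fy=4.5,interpolation=3))
r=spotter.masks_of(p,'scrap_block')[0]; k=cloud(p,r['mask']); k=k[k[:,2]>.085]; print(rect(k),np.linalg.lstsq(np.c_[k[:,:2]-k[:,:2].mean(0),np.ones(len(k))],k[:,2],rcond=None)[0],k.mean(0))
"
```

```text
((695.80322265625, 92.38609313964844), (29.60885238647461, 73.2748031616211), 78.72608184814453) [-0.0059 -0.0699  0.097 ] [0.6934 0.0942 0.097 ]
```

View pics/g.png

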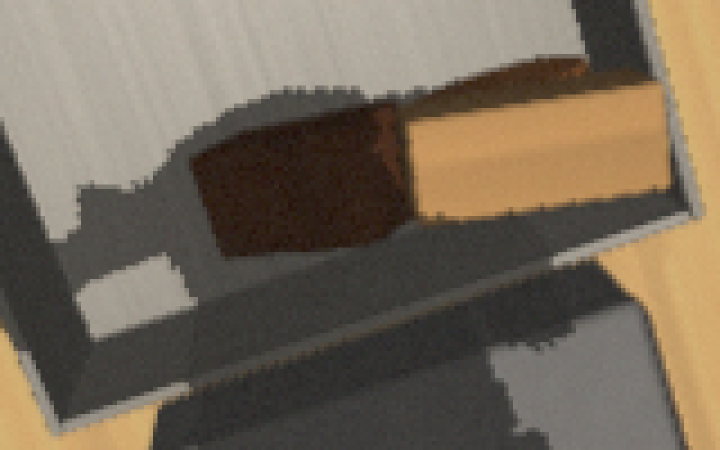

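```bash
python3 -c "
from h import *
s=readout.read_state(); print(s['time'],s['joint_vel'],s['wrist_force'])
print(bot.finish_job())"
```

```text
24.325 [-0.0031  0.0028 -0.0042  0.0008  0.0002  0.0006] [-0.1926 -0.4472  0.3119]
the job is handed in; nothing more can be done
None
```

I completed the sequence and handed the job in at 24.3 s of the 70 s allowed. No verdict was reported.

**What I did:**
1. I gripped the brush by its head, drew it out from under the riser, stood it on the bench about 0.24 m from the riser's middle and let go.
2. I took it again by its handle and reached the head in under the tool-rest bar behind the offcuts.
3. I swept all three along the bed and off its end into the bin.
4. I set the brush back on the bench, bristles down, released it and lifted the arm clear.

**Last checks:**
- **Brush:** it stands with its top at about 61 mm, against a nominal 62 mm. It is 0.24 m from the riser's middle, and the arm is well above everything with no contact force.
- **Offcuts:** the block lies on top of the others in the bin, with its top at about 97 mm and its middle at about 80 mm (the limit is 95 mm). The wedge shows beside it.
- **Disc:** the network never found the disc in the bin and only reported the blue and red look-alikes. In the close-up I saw only a sliver of orange-brown wood under the block, and no disc on the bed or bench. Its being in the bin is therefore inferred.
- **Bystanders:** I did not re-measure the wrench, tin, hammer and sanding block. The arm stayed well clear of them, and the later pictures showed nothing that looked moved.

**What disagreed:** the fitted tilt of the brush top varied between cameras, at about 0.02, 0.07 and 0.11 rad. The heights point to it standing flat.

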